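# Rack the samples, drop the shield kickstand, hold the shield upright

## Task

Get the sampling station ready: first set the two loose sample bottles from the bench upright into the two empty cells of its divided rack, one in each, without dropping them, and let go. Then flip the shield's kickstand over the top and all the way down to its stop, and last take the shield by its top rail, swing it up off its back stop and finish holding it upright and still by that rail: it tips back if you let go, and it must not lean forward onto its kickstand. Leave the bottle already in the rack where it is, and the other things on the bench alone.

Things in the scene. Friction and masses are not known exactly. Their poses are not given: they have to be found in the camera images.
- bottle_a_mid (a point): Loose white cylindrical sample bottle with a grey screw cap: 40 mm diameter up to 72 mm, cap 35 mm diameter from 72 to 90 mm, total height 90 mm, about 0.11 kg (0.07 to 0.16). The point is on its axis half-way up (45 mm above its underside); z is its axis, up. It stands on the bench.
- bottle_b_mid (a point): The other loose bottle, the same make: white cylindrical sample bottle with a grey screw cap: 40 mm diameter up to 72 mm, cap 35 mm diameter from 72 to 90 mm, total height 90 mm, about 0.11 kg (0.07 to 0.16). The point is on its axis half-way up. It stands on the bench on the other side of the station.
- bottle_a: The same bottle as bottle_a_mid; origin at the centre of its underside.
- bottle_b: The same bottle as bottle_b_mid; origin at the centre of its underside.
- station: Fixed station: 6 mm base plate, white rack on the robot side, shield behind. Origin at bench level under the middle of the shield's hinge; x from rack to shield, y left along the shield. Turned up to 0.3 rad. Rack: row of 3 cells along y, 115 mm before the hinge, walls 4 mm thick, top 41 mm above the bench; cells 57 x 53 mm (x, y) inside, floor 10 mm up. Hub blocks 48 mm high at y -135, 135 mm.
- cell_end (a point): Centre of the floor of the empty end cell of the rack (the -y end); axes as the station.
- cell_middle (a point): Centre of the floor of the empty middle cell; axes as the station. Cells are 57 mm apart.
- cell_taken (a point): Centre of the floor of the third cell (+y end), which already holds a bottle; axes as the station.
- bottle_in_mid (a point): The bottle that already stands in the rack's third cell, the same make as the loose ones; point half-way up. It stays there.
- shield (a joint): Lean of the splash shield (rad): 0 = upright, negative = tipped back, to the station's +x; -0.35 = back stop, where it starts. Positive leans it over the rack; with the kickstand down it lands on that at about 0.1. Its weight and a hinge spring pull it back: it takes 2 to 5 N at the rail, and stays nowhere by itself but at the back stop.
- shield_hinge (a point): Middle of the shield's hinge axis, 30 mm above the bench; y is the hinge axis and stays along the station's y.
- rail: The shield's top rail: round steel bar, 14 mm diameter, 240 mm long along its own y; origin at its middle, 215 mm from the hinge axis. Below it an open window 55 mm high, 216 mm wide, then a cross bar; 12 mm uprights at both ends. Can be pinched from above across its diameter; it turns in its end bearings as the shield swings.
- kickstand (a joint): Angle of the kickstand about its hub on the shield's +y upright, axis square to the shield's face (rad). 0 = folded up, leaning 0.45 rad inwards (-y) past the top, where it starts; 0.45 = straight up (top centre); beyond that it falls by its own weight outwards (+y) and down to its stop at 3.2. About 0.14 kg, moves easily.
- foot_bar (a point): Middle of the kickstand's foot bar: round, 12 mm diameter, at the kickstand's free end, 105 mm from the hub axis, sticking out square from the shield's front to the robot side; it reaches about 30 mm either way from this point along the kickstand's x. The shield's face is about 55 mm behind this point.
- kickstand_hub (a point): Centre of the kickstand's hub, 120 mm above the bench when the shield is upright.
- bottle_in: The bottle already in the rack; origin at the centre of its underside.
- jar: Bystander: squat amber jar, 68 mm diameter, 70 mm high; origin at its underside.
- beaker: Bystander: open white beaker, 72 mm rim, 85 mm high; origin at its underside.
- tape: Bystander: roll of tape lying flat, 70 mm diameter, 18 mm high; origin at its underside.
- kit_box: Bystander: purple carton, 90 x 140 x 100 mm, behind the shield; origin at its underside.
- wash_bottle: Bystander: tall white bottle, 66 mm diameter, 170 mm high; origin at its underside.
- pipette: Bystander: pipette lying flat, 230 mm long; origin at the middle of its underside.
Things that resemble listed ones, but are neither listed nor needed, are in the scene too. What is shaped like the bottle_b but blue or yellow is not meant.

How it is judged:
By the outcome, as a careful person would: the job done as asked, in the order asked, and still so for the second after the job is handed in, while the arm keeps its last pose, push and grip.
It also fails if it takes over 67 s, if anything falls off the work surface, if the arm or the gripper's body presses on something with over 40 N, if the wrist force passes 120 N, or if a joint passes its speed limit or range.

## Robot

A 7-joint arm with a two-finger parallel gripper is mounted at the origin on the work surface. World frame = base frame: x ahead of the robot, y to its left, z up, the work surface at z = 0. Lengths are in m, angles in rad, forces in N, time in s.
With the tool pointing down it reaches from about 0.4 to 0.85 m from the base axis. Payload 10.4 kg.
Tool frame: the origin (TCP) lies midway between the tips of the shut fingers; the grasp point (between the pads) lies 19 mm behind it (manip.pinch_z is the distance from the TCP to the grasp point, in m); y points along the fingers, x is the direction in which the jaws open and shut, and the axes are right-handed (so a half turn about y gives the same grasp; the last joint's range is limited). The gripper opens to 85 mm and grips with 20 to 120 N. Pads are 22 mm wide; open, the fingers measure 114 mm over their backs; the gripper's body (76 mm by 85 mm) begins 54 mm behind the grasp point. The pads swing forward as they close: fully open they stand 13 mm farther back than shut.
Start: joints at [-1.361, 0.332, -0.065, 1.46, 0.022, 1.35, -0.088], TCP at [0.144, 0.608, 0.231] pointing down, gripper open.
Joint ranges: [-2.6, 2.6], [-0.5, 2.12], [-1.47, 1.34], [0.16, 2.42], [-1.27, 4.41], [0.06, 2.06], [-2.6, 2.6]. Speed limits (rad/s): [2.22, 2.22, 2.79, 2.79, 3.14, 3.14, 3.14].

## Interface

Orientations are given as a unit quaternion [x, y, z, w].
In Python, from workcell import manip gives the robot as it stands.
- The arm moves only by the shell command python3 -m pendant 'ROWS' [OPENING] [FORCE]. ROWS is a JSON object of lists of equal length, an entry for each row: "offset": the shift along the tool's x, y, z scaled (see below), a list of three; "turn": the turn, a rotation vector about the tool's x, y, z scaled (see below), a list of three. A call has 1 to 12 rows; each row is the pose to reach, as a shift and turn from the pose measured when the call began, along the tool's axes at that moment; what a row does not reach only later rows make up. The controller multiplies each number of a shift by 200 mm and each number of a turn by 45 degrees. A row lasts 1/8 s, in which the tool goes at most 62.5 mm and 10.7 degrees, less where a joint would pass 70% of its speed; a pose out of reach is approached as far as the arm can. A call with a number of a shift or a turn outside -1 to 1 is refused whole. A call with a gripper value outside its range is refused whole. OPENING is the opening in per cent of the stroke, from 0 (shut) to 100 (fully open), set as the call begins (- or left out, the last holds). The fingers move at their own pace and stop on an object; FORCE is the grip in N (left out, the last holds). Time passes only in rows, so rows that repeat a pose let the fingers close. It gives the time, the measured TCP pose, the force and the opening at its end, in the units of the state.
- manip.get_obs(): the state, without advancing time (a new reading comes with each control period).
- manip.camera(name): name is "scene" or "top" or "wrist"; returns (picture, depth): 400x640x3 uint8, red, green, blue; 400x640 float32, m along the optical axis (not along the pixel's ray), 0 where there is no reading.
- manip.camera_model(name): a dict with "intrinsics" (3x3 intrinsics, pixels), "R" (3x3) and "t" (3): a world point X has camera coordinates R X + t; the wrist camera has in their place "tool_from_camera" (4x4, takes a point from camera to tool coordinates, whose origin is the TCP and whose axes are the tool frame's). Camera axes: x right, y down, z forward; pixel columns grow to the right and rows downward; lengths in m; the calibration is good to about 2 mm. A picture is of the moment at which its call begins: read the wrist's pose just before it. camera_model takes no time and is no camera call.
- manip.hand_in(): hands the job in, once; it reports no verdict.
The state is a dict: "clock": time; "joint_pos": joint angles; "joint_velocities": joint speeds; "tau": joint torques, N m; "position": TCP position; "ee_rot": TCP orientation; "ft_force": force on the tool from outside, world axes, zero at the start; "torque": the same for the moment, N m; "grip_width": opening from 0.0 (shut) to 1.0 (fully open).
Only numpy, scipy, OpenCV 4.12 (cv2) and the standard library are available. Lean on these libraries where they do the work, as an engineer would, in place of code of your own. Each camera call takes 0.05 s, during which the arm holds its last target. There are 200 camera calls.

## Working session

There is one attempt and no reset: what is moved stays moved. The work goes in short steps, Python scripts to look and compute and a shell command to move; the robot and the scene stay as the last step left them, time stands still between calls to the robot, and variables do not carry over. Pictures are saved under pics/ and viewed, about 8 in all and at most 12, crops included, and the job is handed in when it is done.

```bash
ls; mkdir -p pics; cat > h.py <<'E'
import numpy as np, cv2
from workcell import manip
from scipy.spatial.transform import Rotation as R
def shot(n,f):
    o=manip.get_obs(); p,d=manip.camera(n); cv2.imwrite('pics/'+f+'.png',p[:,:,::-1]); np.savez('pics/'+f+'.npz',d=d,pos=o['position'],rot=o['ee_rot']); return p,d
def world(n,f,u,v,z=None):
    "pixel->world using depth z or the stored depth"
    s=np.load('pics/'+f+'.npz'); m=manip.camera_model(n); K=np.array(m['intrinsics'])
    if z is None: z=s['d'][int(v),int(u)]
    c=np.linalg.inv(K)@[u,v,1]*z
    if 'R' in m: return np.array(m['R']).T@(c-np.array(m['t']))
    T=np.array(m['tool_from_camera']); c=T[:3,:3]@c+T[:3,3]
    return R.from_quat(s['rot']).apply(c)+s['pos']
def cloud(n,f):
    s=np.load('pics/'+f+'.npz'); d=s['d']; v,u=np.mgrid[:400,:640]; m=manip.camera_model(n); K=np.array(m['intrinsics'])
    c=np.stack([(u-K[0,2])/K[0,0]*d,(v-K[1,2])/K[1,1]*d,d],-1)
    w=(c-np.array(m['t']))@np.array(m['R']); w[d==0]=np.nan; return w
def to(target,yaw_x=None):
    "target TCP pos, optional world direction of tool x (tool pointing down) -> offset/turn numbers from current pose"
    o=manip.get_obs(); r=R.from_quat(o['ee_rot']); off=r.inv().apply(np.array(target)-o['position'])/0.2
    t=np.zeros(3)
    if yaw_x is not None:
        x=np.array([np.cos(yaw_x),np.sin(yaw_x),0]); z=np.array([0,0,-1.]); y=np.cross(z,x)
        t=(r.inv()*R.from_matrix(np.stack([x,y,z],1))).as_rotvec()/np.radians(45)
    print('off',off.round(3),'turn',t.round(3)); return off,t
E
python3 - <<'E'
from h import *
for n in ('scene','top'): shot(n,n+'0')
o=manip.get_obs(); print(o, manip.pinch_z)
print(R.from_quat(o['ee_rot']).as_matrix().round(3))
for n in('scene','top','wrist'): print(manip.camera_model(n))
E
```

```text
pics
{'clock': 0.1, 'joint_pos': array([-1.36057162,  0.33277968, -0.06468091,  1.46086255,  0.02163721,
        1.3498954 , -0.08852751]), 'joint_velocities': array([ 0.00147961, -0.00189026,  0.00054907, -0.00071048, -0.00022553,
        0.00117431,  0.00187996]), 'tau': array([ 1.24397659e-03, -6.26743197e+01,  4.89825255e-02, -3.92429852e+01,
        1.63833692e-02,  6.81108955e-03, -1.32689874e-05]), 'position': array([0.14415329, 0.60780451, 0.23061107]), 'ee_rot': array([ 0.55499512,  0.43821254, -0.4388594 , -0.55439392]), 'ft_force': array([-0.79217868, -0.03305688,  0.13159559]), 'torque': array([-0.01004933, -0.06382211,  0.00249825]), 'grip_width': 1.0006679118072423} 0.0187
[[ 0.231 -0.    -0.973]
 [ 0.973 -0.001  0.231]
 [-0.001 -1.    -0.   ]]
{'intrinsics': array([[381.53191371,   0.        , 322.29184419],
       [  0.        , 381.53191371, 192.40388385],
       [  0.        ,   0.        ,   1.        ]]), 'R': array([[-0.69965808,  0.71428832, -0.01645489],
       [ 0.57432415,  0.54856255, -0.60764373],
       [-0.42500628, -0.43459329, -0.79403925]]), 't': array
[... 245 characters left out ...]
67363, -0.01880198],
       [-0.99472452,  0.01910524, -0.10078752],
       [ 0.10111384,  0.01695965, -0.9947303 ]]), 't': array([0.03102137, 0.5604522 , 1.33686154])}
{'intrinsics': array([[294.14872631,   0.        , 323.8547456 ],
       [  0.        , 294.14872631, 198.28893762],
       [  0.        ,   0.        ,   1.        ]]), 'tool_from_camera': array([[ 9.99999496e-01,  9.74050710e-04,  2.44665056e-04,
         8.39714179e-04],
       [ 5.05060963e-05, -2.92081434e-01,  9.56393451e-01,
        -1.43459084e-01],
       [ 1.00303784e-03, -9.56392956e-01, -2.92081336e-01,
         7.45786905e-02],
       [ 0.00000000e+00,  0.00000000e+00,  0.00000000e+00,
         1.00000000e+00]])}
```

View pics/scene0.png

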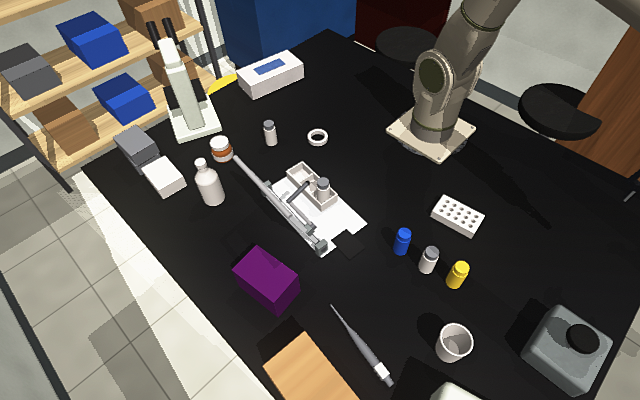

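View pics/top0.png

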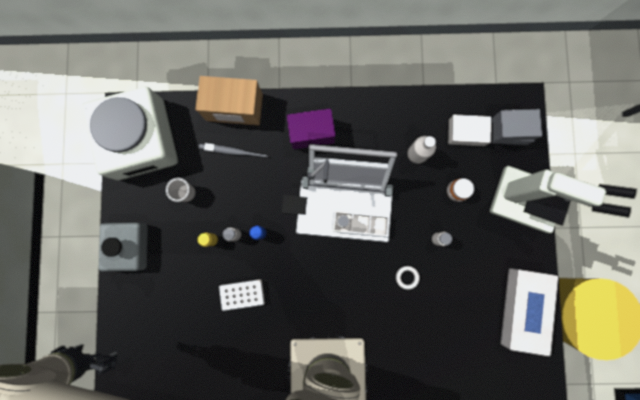

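Top view candidates: bottle-shaped things at (206,239) yellow, (232,234) white with a grey cap, (257,232) blue and (442,239) white with a grey cap. The white ones at (232,234) and (442,239) fit the description. I'll confirm with an enlarged crop and measure from the depth.

```bash
python3 - <<'E'
from h import *
p=cv2.imread('pics/top0.png'); cv2.imwrite('pics/top0c.png',cv2.resize(p[135:255,195:465],None,fx=2.95,fy=2.95,interpolation=cv2.INTER_CUBIC))
q=cv2.imread('pics/scene0.png'); cv2.imwrite('pics/scene0c.png',cv2.resize(q[110:290,220:480],None,fx=3,fy=3,interpolation=cv2.INTER_CUBIC))
for n in('top','scene'):
    w=cloud(n,n+'0')
    for name,(x0,x1,y0,y1) in dict(box=(0.3,0.8,-0.6,0.6)).items():
        m=(w[...,2]>0.083)&(w[...,2]<0.1)&(w[...,0]>0.3)&(w[...,0]<0.8)&(abs(w[...,1])<0.5)
        k,l,s,c=cv2.connectedComponentsWithStats(m.astype(np.uint8))
        for i in range(1,k):
            if s[i,4]>15:
                P=w[l==i]; print(n,c[i].round(),s[i,4],P.mean(0).round(4),((P.min(0)+P.max(0))/2).round(4),(np.ptp(P,0)).round(3))
# rail: high points in shield
w=cloud('top','top0')
m=(w[...,2]>0.2)&(w[...,0]>0.5)&(w[...,0]<0.8)&(abs(w[...,1])<0.2)
P=w[m]; print(len(P),P.mean(0),P.min(0),P.max(0))
E
```

```text
top [311. 131.] 631 [0.769  0.0383 0.0968] [0.7669 0.0364 0.0915] [0.066 0.141 0.017]
top [167. 150.] 45 [0.7191 0.4927 0.0919] [0.7229 0.4926 0.0918] [0.073 0.014 0.016]
top [418. 153.] 35 [ 0.6906 -0.2937  0.0918] [ 0.6967 -0.3003  0.0916] [0.038 0.042 0.017]
top [319. 174.] 20 [0.6306 0.0146 0.0906] [0.6303 0.0139 0.0916] [0.007 0.022 0.016]
top [357. 178.] 159 [ 0.6175 -0.1029  0.0916] [ 0.6151 -0.1032  0.0915] [0.031 0.181 0.017]
top [343. 221.] 76 [ 0.4852 -0.0564  0.096 ] [ 0.4857 -0.0558  0.0916] [0.033 0.036 0.016]
top [256. 232.] 101 [0.4565 0.213  0.0888] [0.457  0.2124 0.0889] [0.034 0.032 0.011]
top [229. 233.] 98 [0.4525 0.2967 0.0887] [0.4524 0.2963 0.0896] [0.034 0.031 0.012]
top [446. 238.] 103 [ 0.4268 -0.3677  0.0884] [ 0.427  -0.3676  0.0903] [0.031 0.034 0.015]
top [204. 239.] 101 [0.437  0.3733 0.0892] [0.4368 0.3736 0.0901] [0.031 0.032 0.013]
scene [268. 124.] 70 [ 0.4286 -0.3639  0.0902] [ 0.4281 -0.3663  0.089 ] [0.034 0.034 0.011]
scene [209. 186.] 90 [ 0.7197 -0.2872  0.0919] [ 0.7127 -0.2972  0.0916] [0.063 0.04  0.017]
scene [323. 186.] 58 [ 0.495  -0.0463  0.0924] [ 0.4932 -0.0504  0.0917] [0.027 0.026 0.016]
scene [404. 234.] 134 [0.4591 0.2166 0.0906] [0.4578 0.2161 0.0898] [0.035 0.033 0.012]
scene [432. 252.] 150 [0.4552 0.2991 0.0906] [0.453  0.2993 0.0893] [0.035 0.033 0.012]
scene [257. 262.] 20 [0.7825 0.007  0.099 ] [0.7833 0.0081 0.0986] [0.012 0.022 0.003]
scene [462. 267.] 164 [0.4397 0.3765 0.0908] [0.4376 0.3759 0.0892] [0.034 0.034 0.012]
scene [289. 286.] 79 [0.7687 0.1075 0.0926] [0.7673 0.1033 0.0916] [0.064 0.018 0.016]
scene [457. 339.] 208 [0.594  0.462  0.0859] [0.5947 0.4616 0.0865] [0.072 0.07  0.007]
589 [ 0.66234199 -0.06834767  0.23185157] [ 0.58577782 -0.19850939  0.20014441] [0.69198032 0.03867507 0.24332722]
```

View pics/top0c.png

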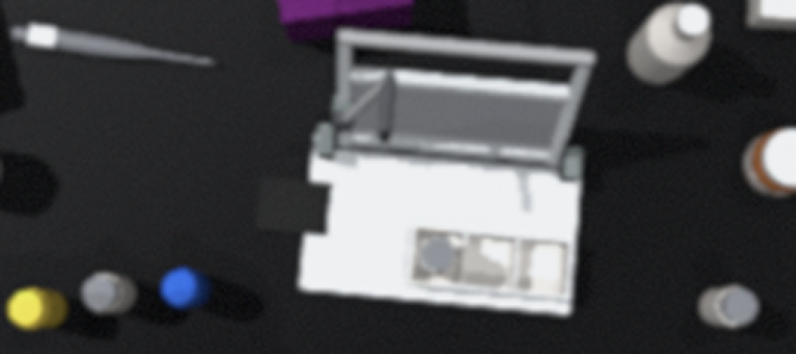

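View pics/scene0c.png

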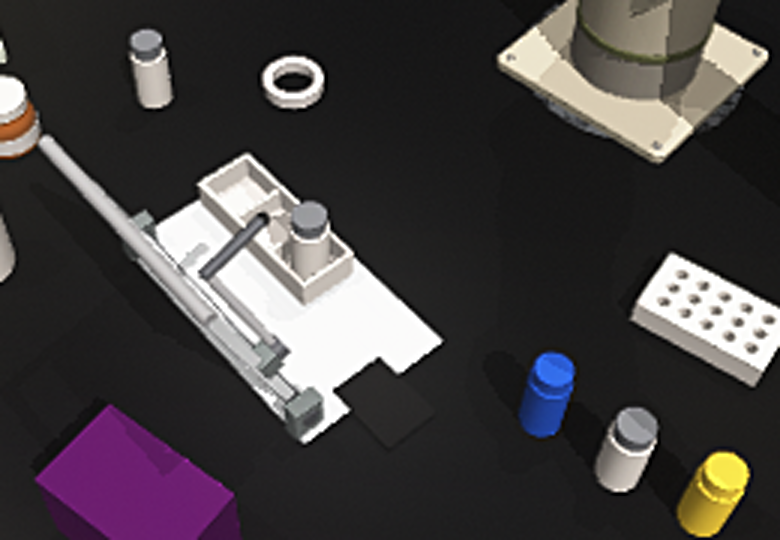

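The crops confirm both targets. (108,293) in the top crop and (625,450) in the scene crop show the white bottle with a grey cap between blue and yellow. (733,306) and (150,70) show the white bottle with a grey cap standing alone on the right. The rack's right and middle cells are empty and the left (+y) one is occupied. Next I'll measure the station pose from the depth.

```bash
python3 - <<'E'
from h import *
for n in('top','scene'):
    w=cloud(n,n+'0')
    reg=(w[...,0]>0.42)&(w[...,0]<0.7)&(w[...,1]>-0.25)&(w[...,1]<0.14)
    P=w[reg&(w[...,2]>0.034)&(w[...,2]<0.046)&(w[...,0]<0.54)]
    r=cv2.minAreaRect((P[:,:2]*1000).astype(np.float32)); print(n,'rack',len(P),r)
    # floor plate
    P=w[reg&(abs(w[...,2]-0.006)<0.004)&(cv2.imread(f'pics/{n}0.png').min(2)>150)]
    if len(P): r=cv2.minAreaRect((P[:,:2]*1000).astype(np.float32)); print(n,'plate',len(P),r)
    # rail
    m=(w[...,2]>0.205)&(w[...,2]<0.26)&(w[...,0]>0.62)&(w[...,0]<0.75)&(abs(w[...,1]+.07)<0.16)
    P=w[m]; print('rail',len(P),np.percentile(P,[1,50,99],0).round(4)); c=np.polyfit(P[:,1],P[:,0],1); print(' slope',c, 'yaw',-np.arctan(c[0]))
    for nm,y in(('hubL',(0.02,0.12)),('hubR',(-0.25,-0.17))):
        P=w[(w[...,0]>0.54)&(w[...,0]<0.66)&(w[...,1]>y[0])&(w[...,1]<y[1])&(abs(w[...,2]-0.046)<0.005)]; print(nm,len(P),np.median(P,0).round(4))
    P=w[(w[...,2]>0.19)&(w[...,0]<0.625)&(w[...,0]>0.5)&(abs(w[...,1])<0.1)]
    if len(P): print('foot',len(P),P.min(0).round(4),P.max(0).round(4),P.mean(0).round(4))
E
```

```text
top rack 220 ((479.44580078125, -115.64789581298828), (175.39178466796875, 65.08961486816406), 83.44862365722656)
top plate 2762 ((514.9535522460938, -62.697662353515625), (300.5077209472656, 157.62525939941406), 83.53204345703125)
rail 530 [[ 0.6237 -0.1984  0.2083]
 [ 0.6703 -0.0708  0.235 ]
 [ 0.6899  0.0371  0.2417]]
 slope [0.06268966 0.67291738] yaw -0.06260772913735556
hubL 69 [0.6133 0.0582 0.0467]
hubR 67 [ 0.5863 -0.2045  0.0451]
foot 59 [ 0.5858 -0.0118  0.2198] [0.6241 0.     0.2403] [ 0.6054 -0.0055  0.2306]
scene rack 339 ((479.9107666015625, -112.95376586914062), (177.75704956054688, 67.73638916015625), 83.99894714355469)
scene plate 2302 ((525.5985717773438, -74.3590087890625), (323.79962158203125, 175.04881286621094), 84.03556823730469)
rail 603 [[ 0.6222 -0.1957  0.2077]
 [ 0.675  -0.0382  0.2379]
 [ 0.6921  0.0408  0.2418]]
 slope [0.03443054 0.67304731] yaw -0.034416944131747104
hubL 79 [0.6178 0.0645 0.0484]
hubR 34 [ 0.5773 -0.2014  0.0482]
foot 80 [ 0.5863 -0.0108  0.2194] [0.6249 0.0045 0.2401] [ 0.6072 -0.0012  0.2318]
```

```bash
python3 - <<'E'
s=open('h.py').read()
s=s.replace("z=np.array([0,0,-1.]); y=np.cross(z,x)","y=np.array([0,0,-1.]); z=np.cross(x,y)")
s+='''
YAW=-0.11; ex=np.array([np.cos(YAW),np.sin(YAW),0]); ey=np.array([-np.sin(YAW),np.cos(YAW),0])
MID=np.array([0.4797,-0.1143,0]); END=MID-0.057*ey; ORG=np.array([0.600,-0.071,0])
BL=np.array([0.4535,0.2975,0]); BR=np.array([0.4275,-0.3665,0])
def up(p,z): return np.array([p[0],p[1],z])
def st():
    o=manip.get_obs(); r=R.from_quat(o['ee_rot']).as_matrix(); print('t',o['clock'],'pos',o['position'].round(4),'yaw',np.arctan2(r[1,0],r[0,0]).round(3),'down',r[:,1].round(3),'F',o['ft_force'].round(2),'g',round(o['grip_width'],3))
'''
open('h.py','w').write(s)
E
python3 -c "
from h import *
to(up(BL,0.2),YAW)"
```

```text
off [-1.153  0.155 -1.863] turn [ 1.000e-03  1.844e+00 -1.000e-03]
```

```bash
python3 -m pendant '{"offset":[[-0.1,0,-0.2],[-0.2,0,-0.4],[-0.35,0,-0.6],[-0.5,0,-0.8],[-0.6,0,-0.93],[-0.6,0,-0.93]],"turn":[[0,0.15,0],[0,0.35,0],[0,0.55,0],[0,0.75,0],[0,0.95,0],[0,0.95,0]]}' 100 40; python3 -c "
from h import *
st();to(up(BL,0.2),YAW)"
```

```text
clock: 0.85
position: [0.2995, 0.4459, 0.2308]
ee_rot: [0.678, 0.204, -0.204, -0.676]
ft_force: [-0.1, 0.1, 0.3]
grip_width: 0.998
t 0.85 pos [0.2995 0.4459 0.2308] yaw 0.586 down [ 0.    -0.002 -1.   ] F [-0.08  0.15  0.33] g 0.998
off [ 0.231  0.155 -1.044] turn [ 0.002  0.886 -0.   ]
```

```bash
python3 -m pendant '{"offset":[[0.05,0,-0.2],[0.1,0,-0.4],[0.15,0,-0.6],[0.2,0,-0.8],[0.231,0.1,-1],[0.231,0.155,-1]],"turn":[[0,0.18,0],[0,0.36,0],[0,0.54,0],[0,0.72,0],[0,0.886,0],[0,0.886,0]]}'; python3 -c "
from h import *
st();to(up(BL,0.041),YAW); shot('wrist','w1'); 
d=np.load('pics/w1.npz')['d']
print(manip.camera_model('wrist')['tool_from_camera'][:,3])"
```

```text
clock: 1.6
position: [0.45, 0.3027, 0.199]
ee_rot: [0.707, -0.04, 0.04, -0.705]
ft_force: [-0.2, 0.6, -0.5]
grip_width: 0.999
t 1.6 pos [0.45   0.3027 0.199 ] yaw -0.114 down [ 0.    -0.003 -1.   ] F [-0.18  0.58 -0.48] g 0.999
off [ 0.02   0.79  -0.021] turn [ 0.004 -0.005  0.   ]
[-2.17063341e-05 -1.43461316e-01  7.52992547e-02  1.00000000e+00]
```

View pics/w1.png

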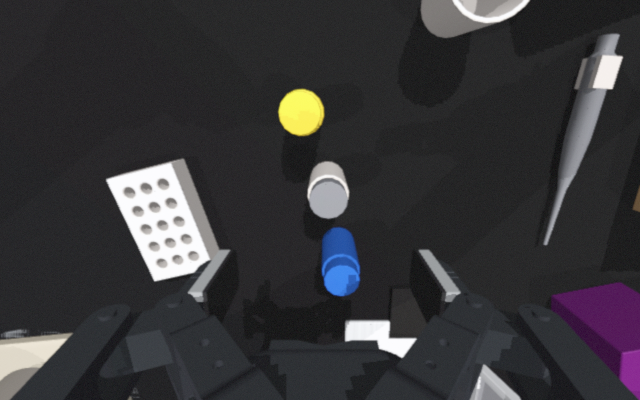

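The wrist view shows the white bottle's grey cap centred at (328,197), with yellow at (302,112) and blue at (341,278).

```bash
python3 -c "
from h import *
for z in [None]: print(world('wrist','w1',328,199), world('wrist','w1',341,278), world('wrist','w1',302,112))
st();to(up(BL,0.041),YAW)"
```

```text
[0.45350479 0.29946053 0.09001531] [0.45738855 0.21810496 0.09101568] [0.44038053 0.37639817 0.09023369]
t 1.65 pos [0.4481 0.3042 0.1976] yaw -0.109 down [-0.002 -0.004 -1.   ] F [-0.73  0.4  -1.5 ] g 1.0
off [ 0.032  0.783 -0.027] turn [ 0.005  0.001 -0.002]
```

```bash
python3 -m pendant '{"offset":[[0.03,0.15,-0.022],[0.03,0.32,-0.022],[0.03,0.5,-0.022],[0.03,0.66,-0.022],[0.03,0.76,-0.022],[0.03,0.783,-0.022],[0.03,0.783,-0.022]],"turn":[[0,0,0],[0,0,0],[0,0,0],[0,0,0],[0,0,0],[0,0,0],[0,0,0]]}'; python3 -c "
from h import *
st()"; python3 -m pendant '{"offset":[[0,0,0],[0,0,0],[0,0,0],[0,0,0],[0,0,0],[0,0,0],[0,0,0],[0,0,0]],"turn":[[0,0,0],[0,0,0],[0,0,0],[0,0,0],[0,0,0],[0,0,0],[0,0,0],[0,0,0]]}' 0 40;  python3 -c "
from h import *
st()"; python3 -m pendant '{"offset":[[0,-0.05,0],[0,-0.15,0],[0,-0.3,0],[0,-0.45,0],[0,-0.45,0]],"turn":[[0,0,0],[0,0,0],[0,0,0],[0,0,0],[0,0,0]]}';  python3 -c "
from h import *
st();to(up(MID,0.13),YAW)"
```

```text
clock: 2.52
position: [0.4529, 0.2997, 0.0414]
ee_rot: [0.707, -0.038, 0.037, -0.705]
ft_force: [-0.3, 0.4, 0.3]
grip_width: 1.003
t 2.525 pos [0.4529 0.2997 0.0414] yaw -0.107 down [-0.002 -0.003 -1.   ] F [-0.29  0.38  0.33] g 1.003
clock: 3.52
position: [0.4532, 0.3001, 0.0422]
ee_rot: [0.707, -0.038, 0.037, -0.705]
ft_force: [-1.8, -0.0, 6.8]
grip_width: 0.458
t 3.525 pos [0.4532 0.3001 0.0422] yaw -0.107 down [-0.001 -0.003 -1.   ] F [-1.79 -0.02  6.76] g 0.458
clock: 4.15
position: [0.4546, 0.301, 0.1348]
ee_rot: [-0.706, 0.037, -0.039, 0.706]
ft_force: [0.7, -0.6, -1.6]
grip_width: 0.453
t 4.15 pos [0.4546 0.301  0.1348] yaw -0.107 down [ 0.002  0.001 -1.   ] F [ 0.7  -0.57 -1.58] g 0.453
off [ 0.347  0.023 -2.051] turn [-0.001  0.003  0.002]
```

```bash
python3 -m pendant '{"offset":[[0,-0.12,0],[0,-0.28,0],[0,-0.28,-0.12],[0.05,-0.28,-0.3],[0.08,-0.28,-0.48],[0.11,-0.28,-0.66],[0.14,-0.28,-0.84],[0.17,-0.28,-1],[0.17,-0.28,-1]],"turn":[[0,0,0],[0,0,0],[0,0,0],[0,0,0],[0,0,0],[0,0,0],[0,0,0],[0,0,0],[0,0,0]]}';  python3 -c "
from h import *
st();to(up(MID,0.19),YAW)"
```

```text
clock: 5.28
position: [0.4667, 0.0958, 0.1903]
ee_rot: [-0.706, 0.039, -0.04, 0.706]
ft_force: [0.3, 1.1, -1.4]
grip_width: 0.457
t 5.275 pos [0.4667 0.0958 0.1903] yaw -0.112 down [ 0.001  0.    -1.   ] F [ 0.28  1.1  -1.39] g 0.457
off [ 1.820e-01  1.000e-03 -1.037e+00] turn [-0.    -0.002  0.001]
```

```bash
python3 -m pendant '{"offset":[[0.02,0,-0.12],[0.05,0,-0.3],[0.08,0,-0.48],[0.11,0,-0.66],[0.14,0,-0.82],[0.17,0,-0.95],[0.182,0,-1],[0.182,0,-1],[0.182,0,-1]],"turn":[[0,0,0],[0,0,0],[0,0,0],[0,0,0],[0,0,0],[0,0,0],[0,0,0],[0,0,0],[0,0,0]]}';  python3 -c "
from h import *
st();to(up(MID,0.19),YAW); to(up(MID,0.06),YAW); shot('wrist','w2')"
```

```text
clock: 6.4
position: [0.4806, -0.1056, 0.19]
ee_rot: [-0.706, 0.039, -0.039, 0.706]
ft_force: [0.8, 0.2, -0.2]
grip_width: 0.453
t 6.4 pos [ 0.4806 -0.1056  0.19  ] yaw -0.11 down [ 0.001  0.    -1.   ] F [ 0.79  0.22 -0.16] g 0.453
off [ 0.     0.    -0.044] turn [-0.001  0.     0.001]
off [-0.     0.65  -0.044] turn [-0.001  0.     0.001]
```

View pics/w2.png

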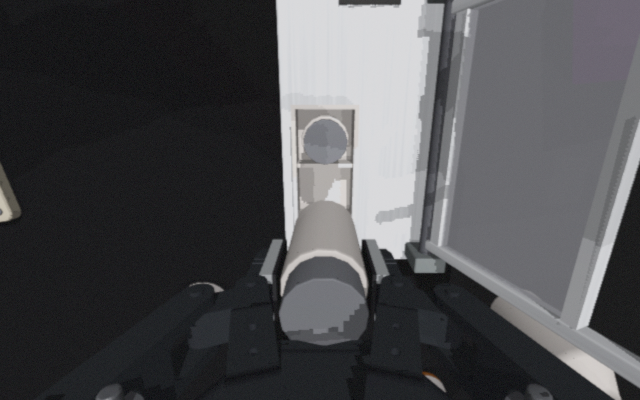

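The carried bottle shows at (323,290), upright in the jaws. The taken cell's bottle is at (325,140), the far end of the rack at v=107 and the wall between the taken and middle cells at (325,163).

```bash
python3 -c "
from h import *
def zat(u,v,z):
    a=world('wrist','w2',u,v,0.1);b=world('wrist','w2',u,v,0.3); return a+(b-a)*(z-a[2])/(b[2]-a[2])
for u,v in((294,107),(358,107),(325,163)):
    p=zat(u,v,0.041); q=p-MID; print(u,v,p.round(4),'local',(q@ex).round(4),(q@ey).round(4))
p=zat(325,140,0.1)-MID; print('bottle_in',p@ex,p@ey)
"
```

```text
294 107 [ 0.461  -0.0263  0.041 ] local -0.0283 0.0854
358 107 [ 0.5214 -0.0329  0.041 ] local 0.0325 0.0855
325 163 [ 0.4845 -0.0828  0.041 ] local 0.0013 0.0318
bottle_in 0.000948062211994728 0.06049698263737959
```

```bash
python3 -m pendant '{"offset":[[0.005,0,-0.044],[0.005,0,-0.044],[0.005,0.12,-0.044],[0.005,0.27,-0.044],[0.005,0.42,-0.044],[0.005,0.55,-0.044],[0.005,0.63,-0.044],[0.005,0.67,-0.044],[0.005,0.685,-0.044],[0.005,0.69,-0.044],[0.005,0.69,-0.044]],"turn":[[0,0,0],[0,0,0],[0,0,0],[0,0,0],[0,0,0],[0,0,0],[0,0,0],[0,0,0],[0,0,0],[0,0,0],[0,0,0]]}';  python3 -c "
from h import *
st();to(up(MID,0.051),YAW)"
```

```text
clock: 7.82
position: [0.4812, -0.1145, 0.0526]
ee_rot: [-0.706, 0.038, -0.039, 0.706]
ft_force: [0.3, 0.7, -0.9]
grip_width: 0.456
t 7.825 pos [ 0.4812 -0.1145  0.0526] yaw -0.11 down [ 0.002  0.001 -1.   ] F [ 0.35  0.7  -0.87] g 0.456
off [-0.007  0.008  0.   ] turn [-0.001  0.     0.002]
```

```bash
python3 -m pendant '{"offset":[[0,0.005,0],[0,0.01,0],[0,0.012,0],[0,0.012,0]],"turn":[[0,0,0],[0,0,0],[0,0,0],[0,0,0]]}';  python3 -m pendant '{"offset":[[0,0,0],[0,0,0],[0,0,0],[0,0,0],[0,0,0],[0,0,0]],"turn":[[0,0,0],[0,0,0],[0,0,0],[0,0,0],[0,0,0],[0,0,0]]}' 100; python3 -m pendant '{"offset":[[0,-0.05,0],[0,-0.15,0],[0,-0.3,0],[0,-0.5,0],[0,-0.7,0],[0,-0.7,0]],"turn":[[0,0,0],[0,0,0],[0,0,0],[0,0,0],[0,0,0],[0,0,0]]}'; python3 -c "
from h import *
st();to(up(BR,0.19),YAW); to(up(BR,0.19),-0.5)"
```

```text
clock: 8.32
position: [0.4817, -0.1144, 0.052]
ee_rot: [-0.705, 0.038, -0.04, 0.707]
ft_force: [-9.6, 3.2, 26.2]
grip_width: 0.457
clock: 9.07
position: [0.4817, -0.1144, 0.052]
ee_rot: [-0.705, 0.038, -0.04, 0.707]
ft_force: [0.3, 0.4, -0.7]
grip_width: 1.003
clock: 9.82
position: [0.483, -0.1151, 0.1953]
ee_rot: [-0.705, 0.036, -0.042, 0.707]
ft_force: [-1.1, -0.3, -0.4]
grip_width: 0.998
t 9.825 pos [ 0.483  -0.1151  0.1953] yaw -0.11 down [ 0.008  0.003 -1.   ] F [-1.09 -0.25 -0.35] g 0.998
off [-0.138  0.021 -1.28 ] turn [-0.005 -0.     0.01 ]
off [-0.138  0.021 -1.28 ] turn [-0.006  0.496  0.009]
```

```bash
python3 -m pendant '{"offset":[[0,0,-0.12],[-0.02,0,-0.3],[-0.05,0,-0.5],[-0.08,0,-0.7],[-0.12,0,-0.9],[-0.138,0.02,-1],[-0.138,0.02,-1]],"turn":[[0,0,0],[0,0,0],[0,0,0],[0,0,0],[0,0,0.01],[0,0,0.01],[0,0,0.01]]}'; python3 -m pendant '{"offset":[[0,0,-0.12],[0,0,-0.25],[0,0,-0.28],[0,0,-0.28]],"turn":[[0,0,0],[0,0,0],[0,0,0],[0,0,0]]}'; python3 -c "
from h import *
shot('top','top1');w=cloud('top','top1')
for y0,y1 in((-.42,-.32),(-.135,-.09),(-.09,-.03)):
    m=(abs(w[...,2]-.095)<0.012)&(w[...,0]>0.38)&(w[...,0]<0.54)&(w[...,1]>y0)&(w[...,1]<y1)
    print(m.sum(),w[m].mean(0) if m.any() else '')
shot('wrist','w3');st();to(up(BR,0.041),YAW)
def zat(u,v,z):
    a=world('wrist','w3',u,v,0.1);b=world('wrist','w3',u,v,0.3); return a+(b-a)*(z-a[2])/(b[2]-a[2])
p=cv2.imread('pics/w3.png'); d=np.load('pics/w3.npz')['d']
v,u=np.mgrid[:400,:640]; ok=(u>240)&(u<410)&(v>120)&(v<340)&(d>0.05)
W=np.array([[*world('wrist','w3',a,b),a,b] for a,b in zip(u[ok][::3],v[ok][::3])])
Q=W[(abs(W[:,2]-.09)<.003)]; print(len(Q),Q.mean(0),Q.min(0),Q.max(0))
"
```

```text
clock: 10.7
position: [0.4322, -0.3122, 0.1898]
ee_rot: [-0.705, 0.041, -0.04, 0.707]
ft_force: [0.8, 0.1, -0.1]
grip_width: 0.998
clock: 11.2
position: [0.4261, -0.3669, 0.1894]
ee_rot: [-0.705, 0.041, -0.039, 0.707]
ft_force: [0.1, 0.1, -0.0]
grip_width: 0.999
102 [ 0.4266132  -0.36814664  0.08803248]
106 [ 0.48021448 -0.11617071  0.09809218]
107 [ 0.48612555 -0.05664361  0.09797262]
t 11.3 pos [ 0.4264 -0.3665  0.1895] yaw -0.112 down [-0.002  0.004 -1.   ] F [0.4  0.21 0.2 ] g 0.997
off [ 0.007  0.742 -0.002] turn [-0.005 -0.003 -0.002]Traceback (most recent call last):
  File "<string>", line 12, in <module>
    W=np.array([[*world('wrist','w3',a,b),a,b] for a,b in zip(u[ok][::3],v[ok][::3])])
                  ~~~~~^^^^^^^^^^^^^^^^^^
  File "h.py", line 8, in world
    s=np.load('pics/'+f+'.npz'); m=manip.camera_model(n); K=np.array(m['intrinsics'])
                                   ~~~~~~~~~~~~~~~~~~^^^
ValueError: time passes only in moves, steps and waits
```

Bottle 1 stands in the middle cell: its cap is at (0.480,-0.116) with its top about 0.098 high. Now bottle 2.

```bash
python3 -m pendant '{"offset":[[0.005,0.12,0],[0.005,0.3,0],[0.005,0.48,0],[0.005,0.63,0],[0.005,0.72,0],[0.005,0.742,0],[0.005,0.742,0]],"turn":[[0,0,0],[0,0,0],[0,0,0],[0,0,0],[0,0,0],[0,0,0],[0,0,0]]}'; python3 -m pendant '{"offset":[[0,0,0],[0,0,0],[0,0,0],[0,0,0],[0,0,0],[0,0,0],[0,0,0]],"turn":[[0,0,0],[0,0,0],[0,0,0],[0,0,0],[0,0,0],[0,0,0],[0,0,0]]}' 0 40;  python3 -m pendant '{"offset":[[0,-0.05,0],[0,-0.15,0],[0,-0.3,0],[0,-0.5,0],[0,-0.7,0],[0,-0.74,0],[0,-0.74,0]],"turn":[[0,0,0],[0,0,0],[0,0,0],[0,0,0],[0,0,0],[0,0,0],[0,0,0]]}';  python3 -c "
from h import *
st();to(up(END,0.19),YAW)"
```

```text
clock: 12.18
position: [0.4277, -0.3661, 0.0417]
ee_rot: [-0.705, 0.04, -0.039, 0.707]
ft_force: [-0.6, -1.1, -0.1]
grip_width: 0.998
clock: 13.05
position: [0.428, -0.3663, 0.0424]
ee_rot: [-0.705, 0.04, -0.04, 0.707]
ft_force: [-1.9, 1.8, 5.5]
grip_width: 0.454
clock: 13.92
position: [0.428, -0.3668, 0.1909]
ee_rot: [-0.705, 0.039, -0.04, 0.707]
ft_force: [-0.0, 0.0, -1.2]
grip_width: 0.457
t 13.925 pos [ 0.428  -0.3668  0.1909] yaw -0.112 down [ 0.001  0.003 -1.   ] F [-0.04  0.01 -1.24] g 0.457
off [0.116 0.008 0.999] turn [-0.005 -0.003  0.001]
```

```bash
python3 -m pendant '{"offset":[[0,0,0.08],[0.02,0,0.22],[0.04,0,0.4],[0.06,0,0.58],[0.08,0,0.76],[0.1,0,0.9],[0.116,0,0.98],[0.12,0,1],[0.12,0,1]],"turn":[[0,0,0],[0,0,0],[0,0,0],[0,0,0],[0,0,0],[0,0,0],[0,0,0],[0,0,0],[0,0,0]]}';  python3 -c "
from h import *
st();to(up(END,0.0535),YAW)"
```

```text
clock: 15.05
position: [0.4739, -0.1716, 0.1914]
ee_rot: [-0.705, 0.04, -0.04, 0.707]
ft_force: [-0.1, 0.1, -1.0]
grip_width: 0.458
t 15.05 pos [ 0.4739 -0.1716  0.1914] yaw -0.113 down [ 0.001  0.003 -1.   ] F [-0.05  0.09 -0.97] g 0.458
off [-0.003  0.69   0.001] turn [-0.004 -0.004  0.   ]
```

```bash
python3 -m pendant '{"offset":[[0,0.1,0],[0,0.25,0],[0,0.42,0],[0,0.56,0],[0,0.64,0],[0,0.67,0],[0,0.685,0],[0,0.69,0],[0,0.69,0]],"turn":[[0,0,0],[0,0,0],[0,0,0],[0,0,0],[0,0,0],[0,0,0],[0,0,0],[0,0,0],[0,0,0]]}'; python3 -m pendant '{"offset":[[0,0.003,0],[0,0.006,0],[0,0.006,0]],"turn":[[0,0,0],[0,0,0],[0,0,0]]}';  python3 -m pendant '{"offset":[[0,0,0],[0,0,0],[0,0,0],[0,0,0],[0,0,0],[0,0,0]],"turn":[[0,0,0],[0,0,0],[0,0,0],[0,0,0],[0,0,0],[0,0,0]]}' 100; python3 -m pendant '{"offset":[[0,-0.05,0],[0,-0.15,0],[0,-0.3,0],[0,-0.5,0],[0,-0.75,0],[0,-0.98,0],[0,-1,0],[0,-1,0]],"turn":[[0,0,0],[0,0,0],[0,0,0],[0,0,0],[0,0,0],[0,0,0],[0,0,0],[0,0,0]]}' - ; python3 -c "
from h import *
st();shot('top','top2');w=cloud('top','top2')
for y0,y1 in((-.2,-.145),(-.135,-.09),(-.09,-.03)):
    m=(abs(w[...,2]-.1)<0.01)&(w[...,0]>0.38)&(w[...,0]<0.54)&(w[...,1]>y0)&(w[...,1]<y1)
    print(m.sum(),w[m].mean(0) if m.any() else '')
FB=ORG+0.012*ex+0.068*ey; print(FB)
P=up(FB-0.035*ex*0-0.04*ey,0.26); print(P); to(P,YAW)
"
```

```text
clock: 16.18
position: [0.4744, -0.1712, 0.0539]
ee_rot: [-0.705, 0.039, -0.04, 0.707]
ft_force: [-0.0, -0.1, -2.2]
grip_width: 0.458
clock: 16.55
position: [0.4744, -0.1712, 0.0527]
ee_rot: [-0.705, 0.039, -0.04, 0.707]
ft_force: [-0.5, 0.5, -0.8]
grip_width: 0.454
clock: 17.3
position: [0.4744, -0.1712, 0.0527]
ee_rot: [-0.705, 0.039, -0.04, 0.707]
ft_force: [-0.3, 0.1, -0.5]
grip_width: 1.001
clock: 18.3
position: [0.4739, -0.1718, 0.2527]
ee_rot: [-0.705, 0.039, -0.04, 0.707]
ft_force: [-0.8, 0.2, -0.3]
grip_width: 0.999
t 18.3 pos [ 0.4739 -0.1718  0.2527] yaw -0.113 down [ 0.002  0.004 -1.   ] F [-0.8   0.17 -0.27] g 0.999
62 [ 0.47122996 -0.16663042  0.09838638]
100 [ 0.48069763 -0.11678077  0.09852111]
102 [ 0.48651022 -0.05721966  0.09874401]
[ 0.6193924  -0.00472832  0.        ]
[ 0.61500127 -0.04448657  0.26      ]
off [ 0.631 -0.037  0.712] turn [-0.004 -0.004  0.   ]
```

```bash
python3 -m pendant '{"offset":[[0,0,0],[0,-0.05,0],[0,-0.05,0.1],[0.1,-0.05,0.3],[0.2,-0.05,0.5],[0.3,-0.05,0.6],[0.3,-0.05,0.6]],"turn":[[0,0,0],[0,0,0],[0,0,0],[0,0,0],[0,0,0],[0,0,0],[0,0,0]]}' 0 40;  python3 -c "
from h import *
st();to(up(ORG+0.03*ey,0.2),YAW);to(up(ORG+0.117*ey,0.2),YAW);print((manip.get_obs()['position']-ORG)@ex,(manip.get_obs()['position']-ORG)@ey)
p,d=shot('scene','s2');q=p[110:290,220:420,::-1]; cv2.imwrite('pics/s2c.png',cv2.resize(q,None,fx=3,fy=3,interpolation=cv2.INTER_CUBIC))"
```

```text
clock: 19.23
position: [0.5477, -0.0573, 0.2621]
ee_rot: [-0.705, 0.039, -0.038, 0.707]
ft_force: [-0.9, 0.2, -0.7]
grip_width: -0.0
t 19.225 pos [ 0.5477 -0.0573  0.2621] yaw -0.11 down [-0.001  0.002 -1.   ] F [-0.94  0.18 -0.75] g -0.0
off [0.268 0.31  0.11 ] turn [-0.003  0.    -0.001]
off [0.268 0.311 0.545] turn [-0.003  0.    -0.001]
-0.053538311962526605 0.007904259283696957
```

View pics/s2c.png

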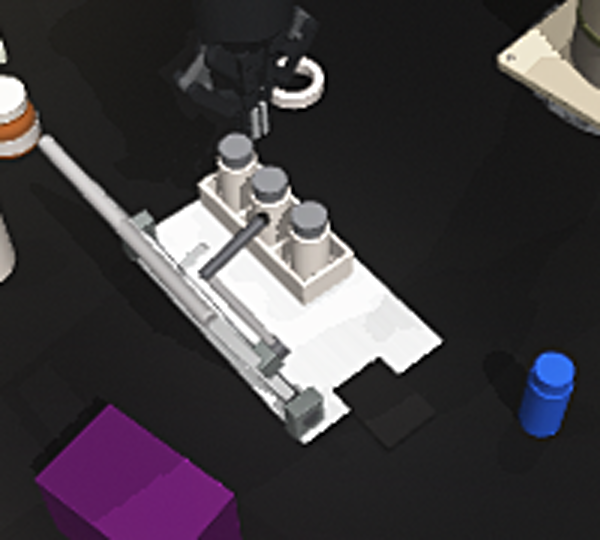

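The three bottles stand upright in the rack at (235,150), (270,185) and (308,220). The foot bar runs from (265,217) to (205,272) and the shut fingertips are at (260,120), on the -y side of it.

```bash
python3 -m pendant '{"offset":[[0.1,0,0.05],[0.24,0,0.11],[0.24,0.12,0.11],[0.24,0.26,0.11],[0.24,0.3,0.11],[0.24,0.3,0.11],[0.24,0.3,0.15],[0.24,0.3,0.19],[0.24,0.3,0.23],[0.24,0.3,0.27],[0.24,0.3,0.31],[0.24,0.3,0.34]],"turn":[[0,0,0],[0,0,0],[0,0,0],[0,0,0],[0,0,0],[0,0,0],[0,0,0],[0,0,0],[0,0,0],[0,0,0],[0,0,0],[0,0,0]]}'; python3 -m pendant '{"offset":[[0,0,0.03],[0,0,0.06],[0,0,0.09],[0,0,0.12],[0,0,0.15],[0,0,0.18],[0,0,0.21],[0,0,0.23],[0,0,0.23],[0,0,0.23]],"turn":[[0,0,0],[0,0,0],[0,0,0],[0,0,0],[0,0,0],[0,0,0],[0,0,0],[0,0,0],[0,0,0],[0,0,0]]}';  python3 -c "
from h import *
st();print((manip.get_obs()['position']-ORG)@ex,(manip.get_obs()['position']-ORG)@ey)
p,d=shot('scene','s3');q=p[110:290,220:420,::-1]; cv2.imwrite('pics/s3c.png',cv2.resize(q,None,fx=3,fy=3,interpolation=cv2.INTER_CUBIC))"
```

```text
clock: 20.78
position: [0.6022, 0.004, 0.2023]
ee_rot: [-0.705, 0.04, -0.039, 0.707]
ft_force: [-0.6, -0.3, 0.4]
grip_width: 0.001
clock: 22.02
position: [0.6073, 0.0495, 0.2024]
ee_rot: [-0.705, 0.04, -0.039, 0.707]
ft_force: [0.0, 0.5, -0.2]
grip_width: 0.001
t 22.025 pos [0.6073 0.0495 0.2024] yaw -0.112 down [-0.001  0.002 -1.   ] F [ 0.    0.47 -0.2 ] g 0.001
-0.006010950871747486 0.12055251834428202
```

View pics/s3c.png

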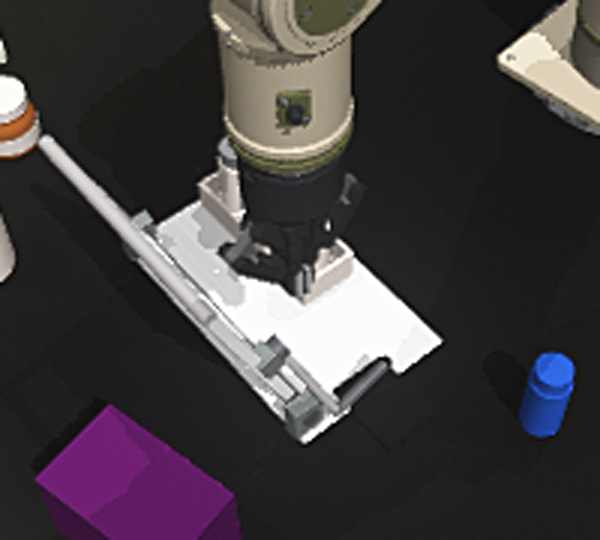

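The kickstand has gone over. Its arm runs from the hub at (272,350) down to (345,400), and the foot bar lies low out to (390,365), over the dark patch. Next is the rail.

```bash
python3 -m pendant '{"offset":[[0,-0.1,0],[0,-0.3,0],[0,-0.5,0],[0,-0.55,0],[0,-0.55,-0.2],[0,-0.55,-0.45],[0,-0.55,-0.6],[0,-0.55,-0.6]],"turn":[[0,0,0],[0,0,0],[0,0,0],[0,0,0],[0,0,0],[0,0,0],[0,0,0],[0,0,0]]}' 100 40; python3 -c "
from h import *
shot('top','top3')
for n,f in(('top','top0'),('top','top3'),('scene','s3')):
    w=cloud(n,f)-ORG; x=w@ex; y=w@ey; z=w[...,2]
    for a in(-.06,0,.06):
        m=(x>0.03)&(x<0.12)&(abs(y-a)<.03)&(z>0.215)&(z<.26); print(f,a,m.sum(),'x',np.percentile(x[m],[5,50,95]).round(4),'z',np.percentile(z[m],[5,50,95]).round(4), 'x of top', x[m&(z>np.percentile(z[m],70))].mean().round(4)) if m.sum()>5 else print(f,a,0)
st(); to(up(ORG+.0737*ex,0.3),YAW)
"
```

```text
clock: 23.08
position: [0.5931, -0.0734, 0.3118]
ee_rot: [-0.705, 0.042, -0.041, 0.706]
ft_force: [0.0, -0.0, 0.1]
grip_width: 1.0
top0 -0.06 112 x [0.0673 0.0726 0.0792] z [0.2315 0.236  0.2397] x of top 0.0735
top0 0 108 x [0.0676 0.0727 0.0794] z [0.2304 0.2358 0.24  ] x of top 0.0736
top0 0.06 123 x [0.0354 0.0722 0.0796] z [0.2175 0.2349 0.2397] x of top 0.0734
top3 -0.06 0
top3 0 0
top3 0.06 77 x [0.0676 0.0728 0.079 ] z [0.2315 0.2363 0.2399] x of top 0.0742
s3 -0.06 106 x [0.0692 0.0765 0.0812] z [0.2335 0.2385 0.2411] x of top 0.0752
s3 0 119 x [0.0694 0.0765 0.081 ] z [0.2336 0.2383 0.2417] x of top 0.0748
s3 0.06 132 x [0.0692 0.0765 0.081 ] z [0.233  0.2384 0.241 ] x of top 0.0745
t 23.125 pos [ 0.5935 -0.0711  0.3117] yaw -0.114 down [-0.001  0.002 -1.   ] F [-0.14  1.23 -0.13] g 1.0
off [0.401 0.058 0.005] turn [-0.003 -0.005 -0.002]
```

```bash
python3 -m pendant '{"offset":[[0.1,0,0.005],[0.25,0,0.005],[0.37,0,0.005],[0.403,0,0.005],[0.403,0.05,0.005],[0.403,0.18,0.005],[0.403,0.32,0.005],[0.403,0.42,0.005],[0.403,0.475,0.005],[0.403,0.488,0.005],[0.403,0.488,0.005]],"turn":[[0,0,0],[0,0,0],[0,0,0],[0,0,0],[0,0,0],[0,0,0],[0,0,0],[0,0,0],[0,0,0],[0,0,0],[0,0,0]]}'; python3 -c "
from h import *
st();print((manip.get_obs()['position']-ORG)@ex); to(up(ORG+.0742*ex,0.214),YAW)
p,d=shot('wrist','w4')"
```

```text
clock: 24.5
position: [0.6738, -0.0792, 0.2146]
ee_rot: [-0.705, 0.041, -0.04, 0.707]
ft_force: [-0.7, 0.6, 0.2]
grip_width: 1.001
t 24.5 pos [ 0.6738 -0.0792  0.2146] yaw -0.114 down [-0.     0.002 -1.   ] F [-0.68  0.59  0.23] g 1.001
0.0742945016842258
off [-0.     0.003  0.   ] turn [-0.003 -0.006 -0.001]
```

View pics/w4.png

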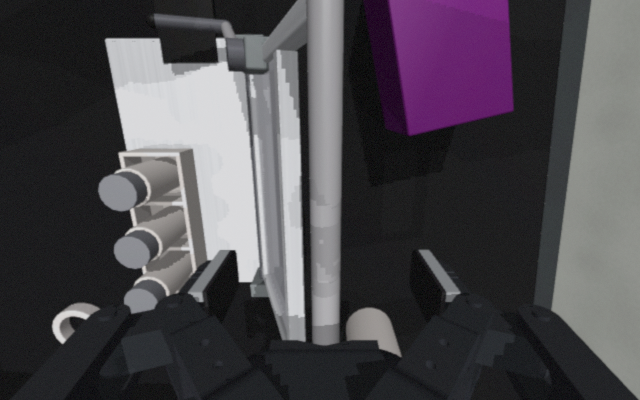

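The rail lies centred between the open fingers (u≈325, fingers at 225 and 430). The kickstand is down at (190,22), and the rack bottles are at the left.

```bash
python3 -m pendant '{"offset":[[0,0,0],[0,0,0],[0,0,0],[0,0,0],[0,0,0],[0,0,0],[0,0,0],[0,0,0],[0,0,0]],"turn":[[0,0,0],[0,0,0],[0,0,0],[0,0,0],[0,0,0],[0,0,0],[0,0,0],[0,0,0],[0,0,0]]}' 0 60; python3 -c "
from h import *
st();print((manip.get_obs()['position']-ORG)@ex)"; python3 -m pendant '{"offset":[[-0.01,-0.003,0],[-0.025,-0.008,0],[-0.051,-0.017,0],[-0.077,-0.025,0],[-0.103,-0.032,0],[-0.129,-0.038,0],[-0.155,-0.044,0],[-0.18,-0.049,0],[-0.208,-0.053,0],[-0.235,-0.057,0],[-0.261,-0.06,0],[-0.261,-0.06,0]],"turn":[[0,0,0],[0,0,0],[0,0,0],[0,0,0],[0,0,0],[0,0,0],[0,0,0],[0,0,0],[0,0,0],[0,0,0],[0,0,0],[0,0,0]]}'; python3 -c "
from h import *
st();p=manip.get_obs()['position']-ORG;print(p@ex,p@ey)"
```

```text
clock: 25.68
position: [0.6742, -0.0792, 0.215]
ee_rot: [-0.705, 0.04, -0.041, 0.707]
ft_force: [3.9, -0.5, 1.6]
grip_width: 0.139
t 25.675 pos [ 0.6742 -0.0792  0.215 ] yaw -0.114 down [ 0.001  0.002 -1.   ] F [ 3.87 -0.53  1.61] g 0.139
0.07461602989938683
clock: 27.18
position: [0.6219, -0.0734, 0.227]
ee_rot: [-0.705, 0.04, -0.04, 0.707]
ft_force: [2.4, -1.7, 0.2]
grip_width: 0.141
t 27.175 pos [ 0.6219 -0.0734  0.227 ] yaw -0.114 down [ 0.     0.002 -1.   ] F [ 2.41 -1.69  0.19] g 0.141
0.021983738344596902 1.4872853221930102e-05
```

```bash
python3 -m pendant '{"offset":[[-0.02,-0.002,0],[-0.045,-0.004,0],[-0.07,-0.005,0],[-0.09,-0.006,0],[-0.1,-0.006,0],[-0.106,-0.006,0],[-0.106,-0.006,0],[-0.106,-0.006,0]],"turn":[[0,0,0],[0,0,0],[0,0,0],[0,0,0],[0,0,0],[0,0,0],[0,0,0],[0,0,0]]}'; python3 -c "
from h import *
st();p=manip.get_obs()['position']-ORG;print(p@ex,p@ey)
for n in('top','scene'):
    shot(n,n+'9'); w=cloud(n,n+'9')-ORG; x=w@ex; y=w@ey; z=w[...,2]
    for a in(-.08,.08):
        m=(abs(x)<0.03)&(abs(y-a)<.025)&(z>0.225)&(z<.27)
        if m.sum()>5: print(n,a,m.sum(),'x',np.percentile(x[m],[5,50,95]).round(4),'z',np.percentile(z[m],[5,50,95]).round(4),x[m&(z>np.percentile(z[m],70))].mean().round(4))
    for b in(-.057,0,.057):
        q=w-(MID-ORG)-b*ey; m=(abs(q@ex)<.025)&(abs(q@ey)<.025)&(z>.085)&(z<.11); print('bottle',b,m.sum(),z[m].max() if m.any() else 0)
p=cv2.imread('pics/scene9.png')[60:290,160:470]; cv2.imwrite('pics/s9c.png',cv2.resize(p,None,fx=2.5,fy=2.5,interpolation=cv2.INTER_CUBIC))
"
```

```text
clock: 28.18
position: [0.6008, -0.071, 0.2281]
ee_rot: [-0.705, 0.041, -0.04, 0.707]
ft_force: [1.2, -3.3, -2.6]
grip_width: 0.138
t 28.175 pos [ 0.6008 -0.071   0.2281] yaw -0.114 down [-0.     0.002 -1.   ] F [ 1.25 -3.29 -2.58] g 0.138
0.000776681552943825 4.932692134559113e-05
top -0.08 37 x [-0.0062 -0.001   0.0055] z [0.2458 0.2491 0.253 ] -0.0013
top 0.08 88 x [-0.0065 -0.0009  0.0054] z [0.2446 0.2489 0.2536] -0.0003
bottle -0.057 105 0.10546068583668212
bottle 0 0 0
bottle 0.057 0 0
scene -0.08 36 x [-0.0029  0.0048  0.0076] z [0.2463 0.2504 0.2536] 0.002
scene 0.08 107 x [-0.0035  0.0034  0.0076] z [0.2466 0.252  0.2549] 0.0011
bottle -0.057 106 0.10453313932350328
bottle 0 124 0.10514866512056173
bottle 0.057 128 0.10393893104248654
```

View pics/s9c.png

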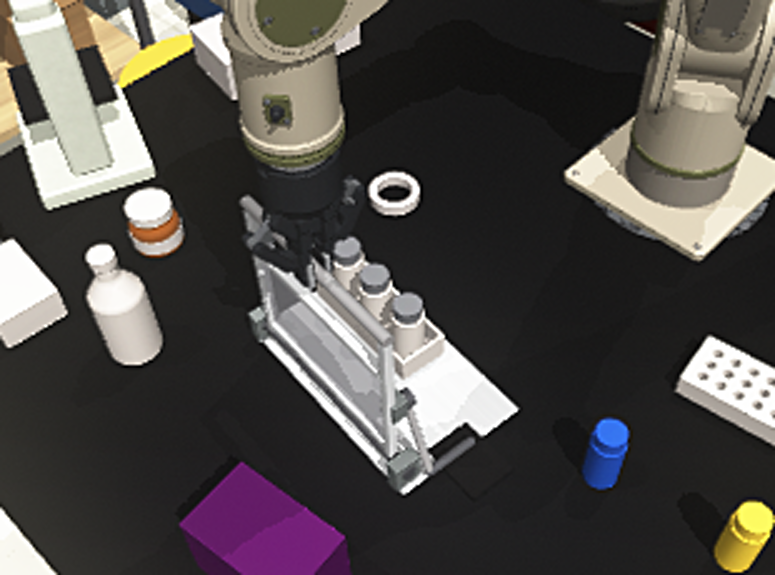

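The shield stands upright in the grip at (320,270). The kickstand is down, with its foot at (455,450), and the three bottles are upright in the rack. I'll let it settle briefly and then hand in.

```bash
python3 -m pendant '{"offset":[[0,0,0],[0,0,0],[0,0,0],[0,0,0]],"turn":[[0,0,0],[0,0,0],[0,0,0],[0,0,0]]}'; python3 -c "
from h import *
st();print(abs(manip.get_obs()['joint_velocities']).max());p=manip.get_obs()['position']-ORG;print(p@ex)
manip.hand_in()"
```

```text
clock: 28.78
position: [0.6008, -0.0711, 0.2281]
ee_rot: [-0.705, 0.04, -0.04, 0.707]
ft_force: [1.9, -2.8, -2.4]
grip_width: 0.143
t 28.775 pos [ 0.6008 -0.0711  0.2281] yaw -0.114 down [ 0.     0.002 -1.   ] F [ 1.92 -2.83 -2.36] g 0.143
0.0011255477524773501
0.0007865843860601568
the job is handed in; nothing more can be done
```

I handed the job in at 28.8 s, with all the steps done in the order asked:

- **Bottles:** I set the two loose white bottles upright in the middle and end cells and let go.
- **Kickstand:** I pushed it over the top and it fell down to its stop.
- **Shield:** I gripped the top rail, swung the shield up off its back stop and am holding it upright.

**Last checks:**
- **Shield:** The rail's travel from the back stop and the depth images both put the shield within about 0.01 rad of upright. The arm was still, and the force at the wrist was about 4 N.
- **Rack and kickstand:** The last picture shows all three bottles upright in the rack and the kickstand down, with the shield not leaning on it.
- **Top camera:** In the final top depth image two of the three bottles had no readings, probably because the gripper hid them. The scene camera saw all three.
- **Placing force:** Setting down the first bottle, the wrist force reached about 26 N, below the limits. The second bottle went in with almost none.

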